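# Send the parcel to pick-up and call the messenger

## Task

The parcel in the metal pick-up tray has been left short: push it along with the fingertips, without picking it up, until it sits against the tray's back stop. Then call the messenger: press the key of the square call button gently down with the fingertips, let it come up again and draw back. Do not lift or shove the call button aside, and leave the round and oblong call buttons and everything else on the desk alone.

Things in the scene. Friction and masses are not known exactly. Their poses are not given: they have to be found in the camera images.
- tray: Fixed sheet-metal pick-up tray on the desk, 240 mm long (its x axis) and 104 mm wide (y), open at its -x end, which faces the robot. Origin: centre of the underside. Floor 4 mm thick. Lane 90 mm wide between two side lips that reach 20 mm above the desk. Back stop across the +x end, 54 mm high, its inner face at x = +110 mm in the tray's frame.
- parcel_center (a point): Centre of the parcel, a closed plain cardboard carton in the tray's lane: 90 mm long (along the tray's x), 76 mm wide, 60 mm high, about 0.25 kg, with about 7 mm of play each side between the lips. It slides on the tray floor; sliding takes up to about 7 N. The point is 30 mm above the tray floor, 34 mm above the desk; against the stop it lies at x = +65 mm in the tray's frame. The frame turns with the carton.
- call_square: The SQUARE call button: a loose white plastic housing, 66 x 66 mm, 24 mm high, 0.25 kg, standing on the desk, with a grey square key of 42 x 42 mm in the middle of its top. Origin: centre of the underside. The key's top face lies 34 mm above the origin when up.
- square_key (a joint): Travel of the square button's key in m: 0 up, 0.008 fully down. Spring: about 1.2 N starts it, 3.6 N takes it fully down; it comes back by itself.
- call_round: The round call button: same make, 66 mm across, 24 mm high, round key 44 mm across; origin and heights as for the square one. Leave alone.
- round_key (a joint): Travel of the round button's key in m (0 up, 0.008 down).
- call_oblong: The oblong call button: same make, 46 x 96 mm (x, y), 24 mm high, oblong key 26 x 72 mm; origin and heights as for the square one. Leave alone.
- oblong_key (a joint): Travel of the oblong button's key in m (0 up, 0.008 down).
- spare_center (a point): Middle of another closed carton, 70 x 140 x 50 mm, standing on the desk beyond the tray, 25 mm up. Leave alone.
- notes_mid (a point): Bystander: block of paper notes, 76 x 76 x 30 mm; point at its middle, 15 mm up.
- stapler_mid (a point): Bystander: black desk stapler lying on its base, 34 wide, 120 long (its y axis), 49 mm high; point at its middle, 25 mm up.
- tape_mid (a point): Bystander: clear tape roll lying flat, 90 mm across, 24 mm high; point at its middle, 12 mm up.
- mug_mid (a point): Bystander: white mug, 80 mm across without its handle, 85 mm high; point on its axis, 45 mm up.
- glue_mid (a point): Bystander: upright glue stick, 28 mm across, 85 mm high; point on its axis, 40 mm up.
- sprayer_mid (a point): Bystander: clear trigger spray bottle, 84 mm across, 178 mm high, its trigger and nozzle reaching 61 mm to the bottle's -x; point on its axis, 60 mm up.
Things that resemble listed ones, but are neither listed nor needed, are in the scene too. Leave any green or yellow look-alike of the part that bears parcel_center alone.

How it is judged:
By the outcome, as a careful person would: the job done as asked, in the order asked, and still so for the second after the job is handed in, with the robot touching nothing.
It also fails if it takes over 48 s, if anything falls off the work surface, if the arm or the gripper's body presses on something with over 40 N, if the wrist force passes 120 N, or if a joint passes its speed limit or range.

## Robot

A 6-joint arm with a two-finger parallel gripper is mounted at the origin on the work surface. World frame = base frame: x ahead of the robot, y to its left, z up, the work surface at z = 0. Lengths are in m, angles in rad, forces in N, time in s.
With the tool pointing down it reaches from about 0.275 to 0.85 m from the base axis. Payload 19 kg.
Tool frame: the origin (TCP) lies between the finger pads; the fingertips stand 11 mm ahead of it and the grasp point (between the pads) lies 8 mm behind it; z points along the fingers, y is the direction in which the jaws open and shut (so a half turn about z gives the same grasp; the last joint's range is limited). The gripper opens to 85 mm and grips with 20 to 120 N. Pads are 22 mm wide; open, the fingers measure 114 mm over their backs; the gripper's body (76 mm by 85 mm) begins 54 mm behind the grasp point. The pads swing forward as they close: fully open they stand 13 mm farther back than shut.
Start: joints at [-1.451, 0.15, 1.437, -0, 1.554, -0.134], TCP at [0.144, -0.557, 0.242] pointing down, gripper open.
Joint ranges: [-2.8, 2.8], [-0.68, 2.1], [0.12, 2.68], [-1.39, 4.53], [0.16, 2.79], [-2.81, 2.81]. Speed limits (rad/s): [1.89, 1.89, 2.22, 3.01, 3.01, 3.01].

## Interface

Orientations are given as a unit quaternion [w, x, y, z].
In Python, from bench import r, viewer, finder gives the robot as it stands. The module is installed in compiled form; this text tells all that it offers.
- The arm moves only by the tool play_rows, never from a script. Its argument "rows" is one flat list of numbers, 5 for each row, row after row: the shift along the tool's x, y, z in mm, then the turn about the tool's z in rad, then the closure, from 0 (fully open) to 1 (shut). A call has 1 to 20 rows; each row shifts and turns the commanded pose from where the row before left it, along the tool's axes as they then stand; what a row does not reach is not made up. A row lasts 1/12 s, in which the tool goes at most 41.7 mm and 7.16 degrees, less where a joint would pass 70% of its speed; a pose out of reach is approached as far as the arm can. A call with a gripper value outside its range is refused whole. The fingers move at their own pace and stop on an object; "newtons" is the grip in N (left out, the last holds). Time passes only in rows, so rows that do not move let the fingers close. It gives the time, the measured TCP pose, the force and the opening at its end, in the units of the state.
- r.get_obs(): the state, without advancing time (a new reading comes with each control period).
- viewer.camera(name): name is "side" or "top" or "wrist"; returns the picture (384x512x3 uint8, blue, green, red); there is no depth.
- viewer.calibration(name): a dict with "fovy" (degrees; the focal length in pixels is half the picture's height over the tangent of half this angle, whatever the lens; pixels are square), "cx", "cy" (the principal point, pixels), "rvec" (rotation vector, rad) and "tvec" (3), from world to camera coordinates, as OpenCV has them. Camera axes: x right, y down, z forward; pixel columns grow to the right and rows downward; lengths in m; the calibration is good to about 2 mm. A picture is of the moment at which its call begins: read the wrist's pose just before it. calibration takes no time and is no camera call; for the wrist camera it gives the pose at the moment of the call.
- r.hand_in(): hands the job in, once; it reports no verdict.
Trained networks look in the newest picture that a camera, given by its name, has taken for a name from the list of things; names that differ only in an ending like _2 or _b are one class to them, and where a whole thing is asked for, a point or a joint stands for the part that bears it (a point fixed in the world has none). Each returns a list of dicts, best first, with "confidence" (0 to 1); they miss things now and then, are a little off and sometimes report something else, mostly with a low value. They report only what shows in the picture. A call takes as long as a camera call. They do not tell look-alikes from the thing itself.
- finder.outline_of(query, camera): "region" (384x512 bool, what is visible of it) and "box" ([left, top, width, height] in pixels, round what is visible of it).
The state is a dict: "time_s": time; "joints": joint angles; "dq": joint speeds; "tau": joint torques, N m; "ee_pos": TCP position; "ee_rot": TCP orientation; "wrist_force": force on the tool from outside, world axes, zero at the start; "torque": the same for the moment, N m; "width": finger opening in m.
Only numpy, scipy, OpenCV 4.12 (cv2) and the standard library are available. Lean on these libraries where they do the work, as an engineer would, in place of code of your own. Each camera call takes 0.05 s, during which the arm holds its last target.

## Working session

There is one attempt and no reset: what is moved stays moved. The work goes in short steps, Python scripts to look and compute and a tool call to move; the robot and the scene stay as the last step left them, time stands still between calls to the robot, and variables do not carry over. Pictures are saved under pics/ and viewed, and the job is handed in when it is done.

Besides the shell and the picture viewer there is one more tool, called after ">>>" as name(argument=value, ...) on one line, values as JSON. play_rows: Moves the arm, as the interface text tells. Its arguments: {"type":"object","properties":{"rows":{"type":"array"},"newtons":{"type":"number"}},"required":["rows"]}

```bash
mkdir -p pics
cat > h.py <<'E'
import numpy as np, cv2
from bench import r, viewer, finder
def cal(n):
    c=viewer.calibration(n); f=192/np.tan(np.radians(c['fovy'])/2)
    K=np.array([[f,0,c['cx']],[0,f,c['cy']],[0,0,1]]); R=cv2.Rodrigues(np.array(c['rvec'],float))[0]
    return K,R,np.array(c['tvec'],float).ravel()
def at(n,uv,z,C=None):
    K,R,t=C or cal(n); d=R.T@np.linalg.inv(K)@np.array([uv[0],uv[1],1.]); o=-R.T@t
    return o+d*(z-o[2])/d[2]
def proj(n,p,C=None):
    K,R,t=C or cal(n); q=K@(R@np.array(p,float)+t); return q[:2]/q[2]
E
python3 - <<'E'
from h import *
for n in ['side','top','wrist']:
    im=viewer.camera(n); cv2.imwrite(f'pics/{n}0.png',cv2.resize(im,(800,600))); 
    print(n,viewer.calibration(n))
    for q in ['parcel_center','tray','call_square','call_round','call_oblong']:
        for d in finder.outline_of(q,n)[:3]: 
            m=d['region']; ys,xs=np.nonzero(m); print(q,round(d['confidence'],2),d['box'],xs.mean().round(1),ys.mean().round(1))
print(r.get_obs())
E
```

```text
side {'fovy': 50.21782861500963, 'cx': 252.5789113934126, 'cy': 191.99210302933727, 'rvec': array([ 0.60397828, -2.51516451,  1.35831715]), 'tvec': array([0.53059934, 0.16262573, 1.1439802 ])}
parcel_center 0.9 [208.2, 222.6, 45.0, 41.9] 230.7 241.7
parcel_center 0.61 [280.2, 240.1, 44.4, 49.3] 301.8 263.8
tray 0.69 [181.9, 213.0, 88.6, 64.5] 223.9 247.6
call_square 0.63 [289.4, 145.8, 25.2, 18.0] 301.9 154.9
call_round 0.77 [276.4, 163.6, 14.5, 12.0] 283.9 170.2
call_round 0.27 [244.2, 151.4, 21.2, 13.2] 253.8 157.9
call_oblong 0.81 [250.6, 185.8, 18.1, 16.4] 261.0 192.4
top {'fovy': 54.4738661679302, 'cx': 253.64050227034647, 'cy': 189.21328955206323, 'rvec': array([ 2.11773306, -2.17034938,  0.11182709]), 'tvec': array([0.09165007, 0.53585372, 0.99950528])}
parcel_center 0.91 [164.6, 177.4, 33.0, 38.9] 182.5 196.3
parcel_center 0.67 [171.8, 254.1, 37.6, 36.8] 188.7 270.8
tray 0.69 [161.6, 147.9, 47.8, 91.0] 187.5 190.9
call_square 0.64 [380.7, 172.8, 31.6, 27.8] 395.7 184.4
call_round 0.91 [331.5, 166.7, 28.0, 25.3] 346.0 179.8
call_oblong 0.68 [266.7, 165.7, 39.6, 23.8] 286.6 178
[... 274 characters left out ...]
7507465, -0.04228266,  0.38023212])}
{'time_s': 0.9, 'joints': array([-1.45096178e+00,  1.50501664e-01,  1.43738254e+00,  9.74253656e-06,
        1.55376558e+00, -1.33991018e-01]), 'dq': array([ 0.00127762,  0.00169497,  0.00086162, -0.00048281, -0.00063875,
        0.00051743]), 'tau': array([-1.97105051e-04, -7.12791967e+01, -5.71041870e+01, -3.88057697e-04,
        1.59030536e-03, -8.42811943e-06]), 'ee_pos': array([ 0.144375  , -0.55656808,  0.24227432]), 'ee_rot': array([-2.85290319e-05,  9.91957387e-01,  1.26572281e-01,  5.07262005e-06]), 'wrist_force': array([ 0.06115405, -0.9366043 ,  0.09474968]), 'torque': array([-0.0393275 , -0.00413663, -0.03567241]), 'width': 0.0854014408066835}
```

View pics/top0.png

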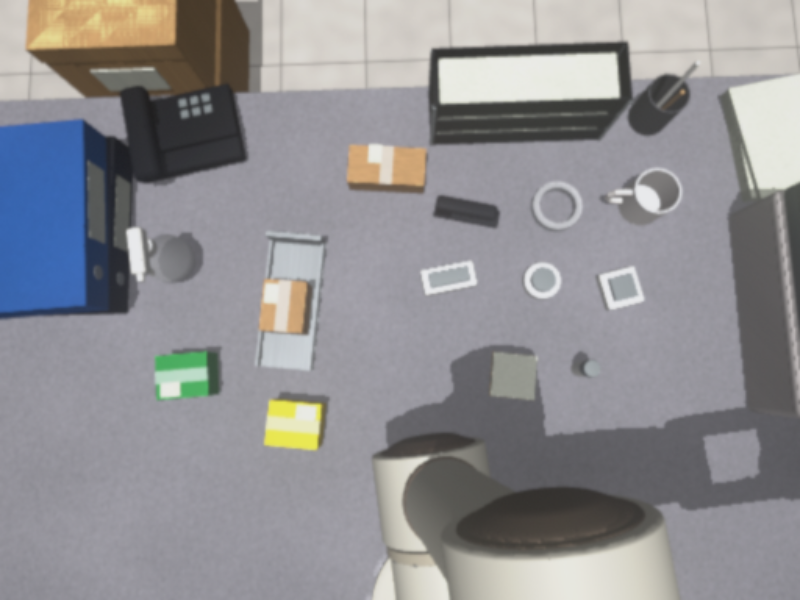

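View pics/side0.png

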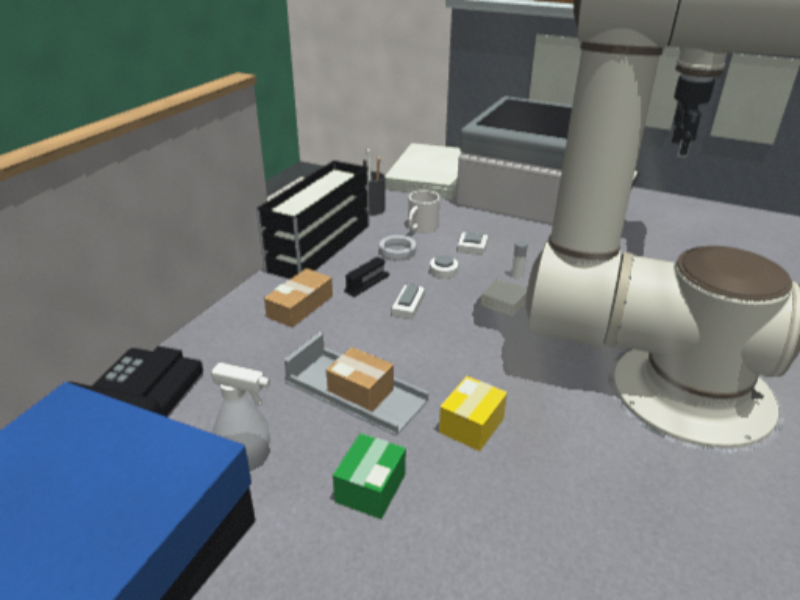

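View pics/wrist0.png

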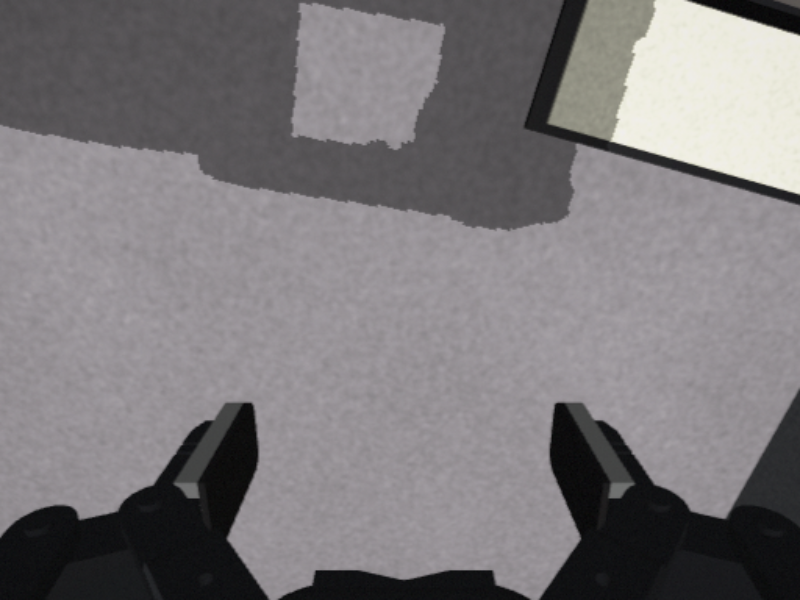

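Top view: the brown parcel is at about (285,306) in the tray, which has its stop at the top (296,238). The square button is at (622,288) and the yellow carton at (294,424), in front of the tray. I'll fit poses by silhouette.

```bash
cat >> h.py <<'E'
from scipy.optimize import minimize
def box(lx,ly,z0,z1,cx=0,cy=0):
    return np.array([[cx+sx*lx/2,cy+sy*ly/2,z] for sx in(-1,1) for sy in(-1,1) for z in(z0,z1)])
SH={'parcel_center':[box(.09,.076,.004,.064)],
 'tray':[box(.24,.104,0,.004),box(.24,.007,0,.02,0,.0485),box(.24,.007,0,.02,0,-.0485),box(.01,.104,0,.054,.115,0)],
 'call_square':[box(.066,.066,0,.024),box(.042,.042,.02,.034)],
 'call_round':[box(.05,.05,0,.024)],'call_oblong':[box(.046,.096,0,.024),box(.026,.072,.02,.034)]}
S=4
def sil(shape,p,C):
    m=np.zeros((384*S,512*S),np.uint8)
    K,R,t=C; c,s=np.cos(p[2]),np.sin(p[2])
    for b in shape:
        w=np.c_[p[0]+c*b[:,0]-s*b[:,1],p[1]+s*b[:,0]+c*b[:,1],b[:,2]]
        q=(R@w.T).T+t; q=(K@q.T).T; q=q[:,:2]/q[:,2:]
        cv2.fillConvexPoly(m,cv2.convexHull(np.round((q+.5)*S-.5).astype(np.int32)),1)
    return m
def fit(name,masks,p0):
    shape=SH[name]
    big={n:cv2.resize(m.astype(np.uint8),None,fx=S,fy=S,interpolation=cv2.INTER_NEAREST) for n,(m,C) in masks.items()}
    def cost(x):
        p=[x[0],x[1],x[2]/5]; e=0
        for n,(m,C) in masks.items():
            a=sil(shape,p,C); i=(a&big[n]).sum(); u=(a|big[n]).sum(); e+=1-i/u
        return e/len(masks)
    best=None
    for da in (-.15,0,.15):
        x0=np.array([p0[0],p0[1],(p0[2]+da)*5])
        s=minimize(cost,x0,method='Nelder-Mead',options=dict(initial_simplex=x0+np.array([[0,0,0],[.02,0,0],[0,.02,0],[0,0,.6]]),xatol=1e-4,fatol=1e-4))
        if best is None or s.fun<best.fun: best=s
    return best.x[0],best.x[1],best.x[2]/5,best.fun
E
cat > m.py <<'E'
from h import *
import sys
M={}
for n in ['top','side']:
    im=viewer.camera(n); C=cal(n); np.save(f'{n}.npy',im)
    for q in ['parcel_center','tray','call_square','call_oblong','call_round']:
        L=finder.outline_of(q,n)
        if L: M.setdefault(q,{})[n]=(L[0]['region'],C)
# joint tray: union parcel+tray for parcel occlusion
for q in M:
    z={'parcel_center':.03,'tray':.01}.get(q,.015)
    n='top' if 'top' in M[q] else 'side'
    m,C=M[q][n]; ys,xs=np.nonzero(m); p=at(n,(xs.mean(),ys.mean()),z,C)
    if q=='tray':
        for k in M[q]: M[q][k]=(M[q][k][0]|M['parcel_center'][k][0],M[q][k][1])
        SH['tray']=SH['tray']
    for ks in (['top'],['side'],['top','side']):
        mm={k:M[q][k] for k in ks if k in M[q]}
        if len(mm)<len(ks): continue
        print(q,ks,np.round(fit(q,mm,(p[0],p[1],0)),4))
E
python3 m.py
```

```text
parcel_center ['top'] [0.3204 0.2593 0.085  0.2099]
parcel_center ['side'] [ 0.3182  0.2615 -0.15    1.    ]
parcel_center ['top', 'side'] [0.3204 0.2593 0.085  0.6049]
tray ['top'] [ 0.449  -0.1743  1.4497  0.964 ]
call_square ['top'] [ 0.544  -0.322   0.2372  0.0903]
call_square ['side'] [ 0.5458 -0.3266  0.2378  0.1031]
call_square ['top', 'side'] [ 0.5441 -0.3227  0.2344  0.106 ]
call_oblong ['top'] [ 0.5707 -0.0156  0.1746  0.0547]
call_oblong ['side'] [ 0.5737 -0.0182  0.2203  0.0956]
call_oblong ['top', 'side'] [ 0.5721 -0.0162  0.1937  0.0959]
call_round ['top'] [ 0.5607 -0.1827  0.2259  0.226 ]
call_round ['side'] [ 0.5607 -0.1826 -0.15    1.    ]
call_round ['top', 'side'] [ 0.5607 -0.1827  0.2259  0.613 ]
```

The parcel and tray detections locked onto other things (the yellow carton). I'll choose candidates by where they are.

```bash
cat > m2.py <<'E'
from h import *
E0={'top':(183,196),'side':(231,242)}; T0={'top':(187,191),'side':(226,246)}
M={}
for n in ['top','side']:
    C=cal(n)
    for rep in range(2):
        im=viewer.camera(n)
        for q,e in (('parcel_center',E0),('tray',T0)):
            for d in finder.outline_of(q,n):
                ys,xs=np.nonzero(d['region'])
                if np.hypot(xs.mean()-e[n][0],ys.mean()-e[n][1])<15: M.setdefault((q,rep),{})[n]=(d['region'],C); print(q,n,rep,d['confidence']); break
    cv2.imwrite(f'pics/{n}1.png',im)
np.save
for (q,rep) in M:
    mm0=M[q,rep]
    if q=='tray': mm0={k:(m|M['parcel_center',rep][k][0] if k in M.get(('parcel_center',rep),{}) else m,C) for k,(m,C) in mm0.items()}
    sh=SH['tray']
    if q=='tray': SH['tray']=sh+[box(.09,.076,.004,.064,0.0,.006)] if 0 else sh
    for ks in (['top'],['side'],['top','side']):
        if all(k in mm0 for k in ks):
            print(q,rep,ks,np.round(fit(q,{k:mm0[k] for k in ks},(.51,.245,0.1)),4))
im=cv2.imread('pics/top1.png'); cv2.imwrite('pics/traytop.png',cv2.resize(im[135:250,145:225],None,fx=5,fy=5,interpolation=cv2.INTER_CUBIC))
E
python3 m2.py
```

```text
parcel_center top 0 0.93
tray top 0 0.61
parcel_center top 1 0.87
tray top 1 0.92
parcel_center side 0 0.8
tray side 0 0.82
parcel_center side 1 0.62
tray side 1 0.72
parcel_center 0 ['top'] [ 0.5213  0.2764 -0.0901  0.0584]
parcel_center 0 ['side'] [ 0.5248  0.2726 -0.0958  0.07  ]
parcel_center 0 ['top', 'side'] [ 0.523   0.2754 -0.081   0.0752]
tray 0 ['top'] [ 0.5336  0.272  -0.11    0.0367]
tray 0 ['side'] [ 0.5356  0.2704 -0.1151  0.1203]
tray 0 ['top', 'side'] [ 0.5342  0.2714 -0.1184  0.0833]
parcel_center 1 ['top'] [ 0.5224  0.2765 -0.1192  0.0421]
parcel_center 1 ['side'] [ 0.5249  0.2728 -0.1002  0.0908]
parcel_center 1 ['top', 'side'] [ 0.5231  0.2764 -0.1171  0.0751]
tray 1 ['top'] [ 0.5346  0.2736 -0.1177  0.0714]
tray 1 ['side'] [ 0.5361  0.2708 -0.117   0.1134]
tray 1 ['top', 'side'] [ 0.5353  0.2725 -0.1086  0.0949]
```

View pics/traytop.png

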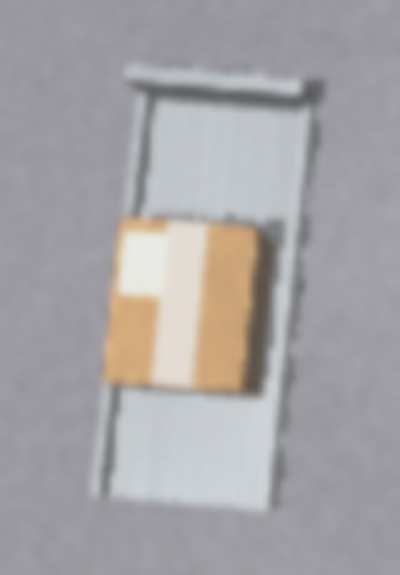

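The top and side fits agree. Tray is at (0.535, 0.272), yaw about -0.115. The parcel is at tray x ≈ -12 mm, so it has about 77 mm to go. Next I turn to the tray heading, part-close the fingers and travel.

>>> play_rows(rows=[0,0,0,0.12,0.65,0,0,0,0.12,0.65,0,0,0,0.12,0.65,0,0,0,0.008,0.65,17,-30,0,0,0.65,17,-30,0,0,0.65,17,-30,0,0,0.65,17,-30,0,0,0.65,17,-30,0,0,0.65,17,-30,0,0,0.65,17,-30,0,0,0.65,17,-30,0,0,0.65,17,-30,0,0,0.65,17,-30,0,0,0.65,17,-30,0,0,0.65,17,-30,0,0,0.65,17,-30,0,0,0.65], newtons=20)

```text
time_s: 3.52
ee_pos: [0.409, -0.1927, 0.2426]
ee_rot: [0.0, 0.998, -0.055, 0.0]
wrist_force: [1.1, -0.8, 0.8]
width: 0.0301
```

>>> play_rows(rows=[-2,-34,0,0,0.65,-2,-34,0,0,0.65,-2,-34,0,0,0.65,-2,-34,0,0,0.65,-2,-34,0,0,0.65,-2,-34,0,0,0.65,-2,-34,0,0,0.65,-2,-34,0,0,0.65,-2,-34,0,0,0.65,-2,-34,0,0,0.65,-2,-34,0,0,0.65,-2,-34,0,0,0.65,-2,-34,0,0,0.65,0,-30,0,0,0.65,0,0,0,0,0.65,0,0,0,0,0.65])

```text
time_s: 4.85
ee_pos: [0.436, 0.2788, 0.2419]
ee_rot: [0.0, 0.999, -0.054, -0.0]
wrist_force: [0.1, -0.2, 0.4]
width: 0.0301
```

Run:
```python
from h import *
C=cal('wrist'); im=viewer.camera('wrist')
M={}
for q in ['parcel_center','tray']:
    for d in finder.outline_of(q,'wrist')[:3]:
        print(q,d['confidence'],d['box'])
        M.setdefault(q,d['region'])
def dr(shape,p,col):
    K,R,t=C;c,s=np.cos(p[2]),np.sin(p[2])
    for b in shape:
        w=np.c_[p[0]+c*b[:,0]-s*b[:,1],p[1]+s*b[:,0]+c*b[:,1],b[:,2]]
        q=[tuple(int(round(v)) for v in proj('wrist',x,C)) for x in w]
        for i in range(8):
            for j in range(i):
                if bin(i^j).count('1')==1: cv2.line(im,q[i],q[j],col,1)
raw=im.copy()
dr(SH['tray'],(.535,.2715,-.114),(0,0,255)); dr(SH['parcel_center'],(.523,.275,-.1),(255,0,0))
cv2.imwrite('pics/w2.png',np.hstack([raw,im])[:, :] if 0 else cv2.resize(im,(800,600)))
```

```text
parcel_center 0.88 [38.8, 160.9, 121.8, 92.9]
parcel_center 0.78 [247.7, 217.7, 81.2, 82.0]
parcel_center 0.64 [205.1, 19.3, 92.4, 111.1]
tray 0.87 [202.8, 0.4, 103.8, 174.8]
```

View pics/w2.png

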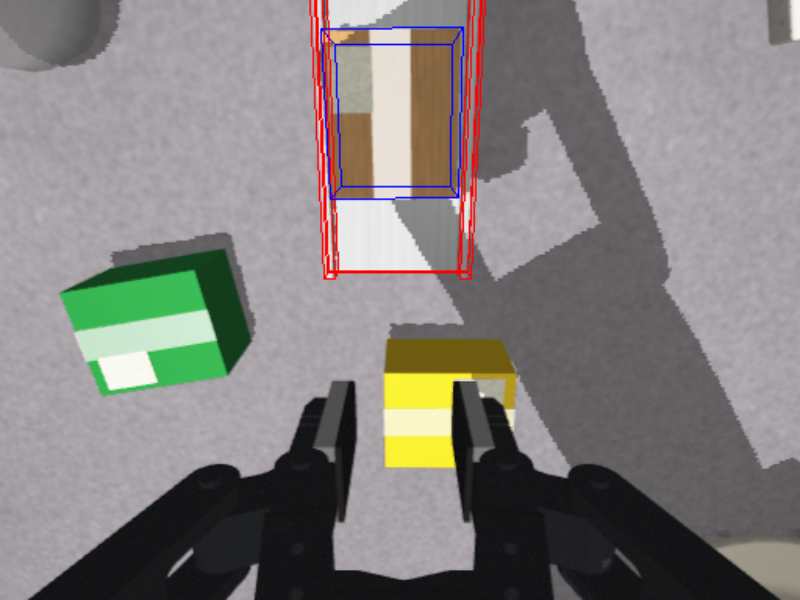

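The overlay matches the picture: parcel in blue, tray in red. The tool is about 5 mm off to the right, so I shift left and go down.

>>> play_rows(rows=[0,-5,30,0,0.65,0,0,35,0,0.65,0,0,35,0,0.65,0,0,35,0,0.65,0,0,30,0,0.65,0,0,20,0,0.65,0,0,15,0,0.65,0,0,6,0,0.65,0,0,0,0,0.65,0,0,0,0,0.65])

```text
time_s: 5.83
ee_pos: [0.4373, 0.2823, 0.0372]
ee_rot: [-0.0, 0.998, -0.057, 0.0]
wrist_force: [0.4, -0.5, 0.3]
width: 0.0297
```

>>> play_rows(rows=[10,0,0,0,0.65,10,0,0,0,0.65,3,0,0,0,0.65,3,0,0,0,0.65,4,0,0,0,0.65,5,0,0,0,0.65,5,0,0,0,0.65,5,0,0,0,0.65,5,0,0,0,0.65,5,0,0,0,0.65,5,0,0,0,0.65,5,0,0,0,0.65,5,0,0,0,0.65,5,0,0,0,0.65,5,0,0,0,0.65,5,0,0,0,0.65,4,0,0,0,0.65])

```text
time_s: 7.25
ee_pos: [0.5259, 0.2724, 0.0363]
ee_rot: [-0.0, 0.998, -0.057, 0.0]
wrist_force: [-1.0, -0.3, 2.0]
width: 0.03
```

>>> play_rows(rows=[4,0,0,0,0.65,4,0,0,0,0.65,3,0,0,0,0.65,2,0,0,0,0.65,0,0,0,0,0.65])

```text
time_s: 7.67
ee_pos: [0.5386, 0.2709, 0.0363]
ee_rot: [-0.0, 0.998, -0.057, 0.0]
wrist_force: [-0.6, 0.2, 0.5]
width: 0.0302
```

Run:
```python
from h import *
print(r.get_obs()['wrist_force'])
im=viewer.camera('top'); a=cv2.resize(im[120:250,140:230],None,fx=4,fy=4,interpolation=cv2.INTER_CUBIC)
im=viewer.camera('side');b=cv2.resize(im[190:290,170:290],None,fx=3.5,fy=5.2,interpolation=cv2.INTER_CUBIC)[:520]
cv2.imwrite('pics/p3.png',np.hstack([a,b]))
```

```text
[-0.58128538  0.21028805  0.51097152]
```

View pics/p3.png

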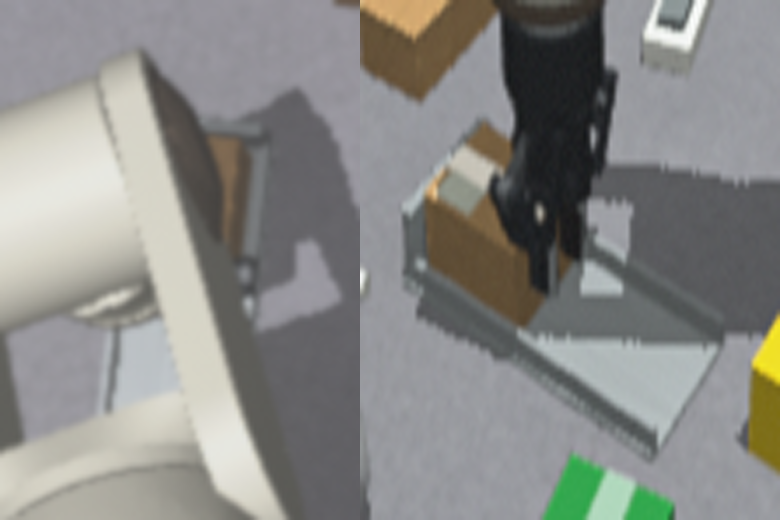

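The side view shows the carton close to the stop, with perhaps 5 mm left. I continue in small steps.

>>> play_rows(rows=[2,0,0,0,0.65,2,0,0,0,0.65,1,0,0,0,0.65])

```text
time_s: 8.02
ee_pos: [0.5434, 0.2704, 0.0364]
ee_rot: [-0.0, 0.998, -0.057, 0.0]
wrist_force: [-1.5, 0.8, 0.2]
width: 0.0298
```

>>> play_rows(rows=[1,0,0,0,0.65,1,0,0,0,0.65])

```text
time_s: 8.18
ee_pos: [0.544, 0.2703, 0.0364]
ee_rot: [0.0, 0.998, -0.057, -0.001]
wrist_force: [-21.3, 1.3, 14.6]
width: 0.0299
```

There's a firm stop force of 21 N, and the TCP is at tray x ≈ +9 mm, exactly as expected. I back off, rise and look.

>>> play_rows(rows=[-2,0,0,0,0.65,-4,0,0,0,0.65,-10,0,0,0,0.65,-20,0,0,0,0.65,-20,0,0,0,0.65,0,0,-30,0,1,0,0,-35,0,1,0,0,-35,0,1,0,0,-35,0,1,0,30,-15,0,1,0,36,0,0,1,0,36,0,0,1,0,36,0,0,1,0,36,0,0,1,0,36,0,0,1,0,36,0,0,1])

```text
time_s: 9.52
ee_pos: [0.4604, 0.031, 0.1863]
ee_rot: [-0.0, 0.998, -0.057, 0.0]
wrist_force: [1.4, 0.3, 0.1]
width: -0.0001
```

```bash
cat > m3.py <<'E'
from h import *
E0={'top':(188,173),'side':(215,232)}
M={}
for n in ['top','side']:
    C=cal(n); im=viewer.camera(n)
    for q in ('parcel_center','call_square'):
        for d in finder.outline_of(q,n):
            ys,xs=np.nonzero(d['region'])
            e=E0[n] if q[0]=='p' else {'top':(396,184),'side':(302,155)}[n]
            if np.hypot(xs.mean()-e[0],ys.mean()-e[1])<15: M.setdefault(q,{})[n]=(d['region'],C); print(q,n,d['confidence']); break
    cv2.imwrite(f'pics/{n}4.png',cv2.resize(im,(800,600)))
for q in M:
    for ks in (['top'],['side'],['top','side']):
        if all(k in M[q] for k in ks):
            f=fit(q,{k:M[q][k] for k in ks},(.60,.264,-.1) if q[0]=='p' else (.544,-.322,.23)); print(q,ks,np.round(f,4))
            if q[0]=='p':
                c,s=np.cos(-.114),np.sin(-.114);dx,dy=f[0]-.535,f[1]-.2715; print('tray x,y',c*dx+s*dy,-s*dx+c*dy)
print(r.get_obs()['time_s'])
E
python3 m3.py
```

```text
parcel_center top 0.98
call_square top 0.58
parcel_center side 0.9
call_square side 0.73
parcel_center ['top'] [ 0.5992  0.2675 -0.1089  0.0728]
tray x,y 0.06425240929737522 0.003319059948178117
parcel_center ['side'] [ 0.603   0.2629 -0.1634  0.091 ]
tray x,y 0.06857763339982513 -0.0007632276357812324
parcel_center ['top', 'side'] [ 0.5999  0.2664 -0.1309  0.0918]
tray x,y 0.0650381072721984 0.002295566089642563
call_square ['top'] [ 0.5447 -0.3207  0.2385  0.0878]
call_square ['side'] [ 0.5446 -0.3311  0.2179  0.099 ]
call_square ['top', 'side'] [ 0.5438 -0.3234  0.2392  0.1382]
9.8167
```

View pics/top4.png

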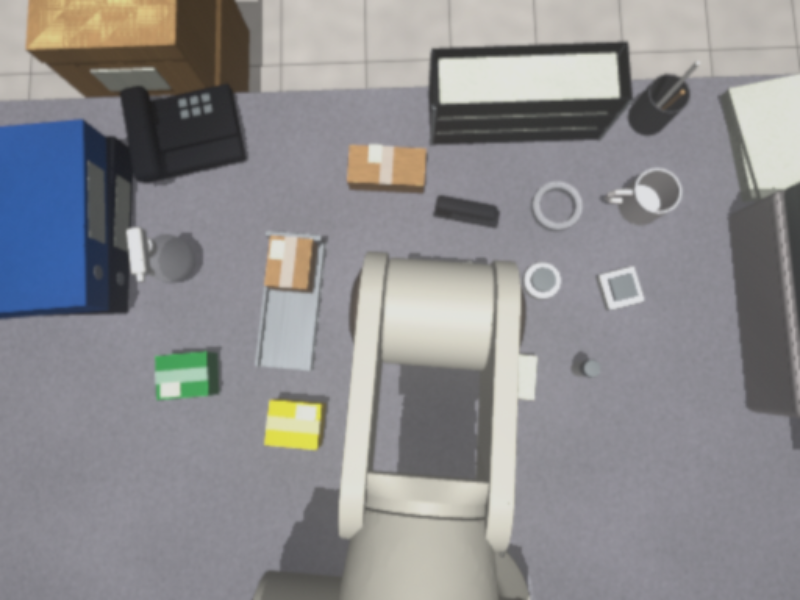

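View pics/side4.png

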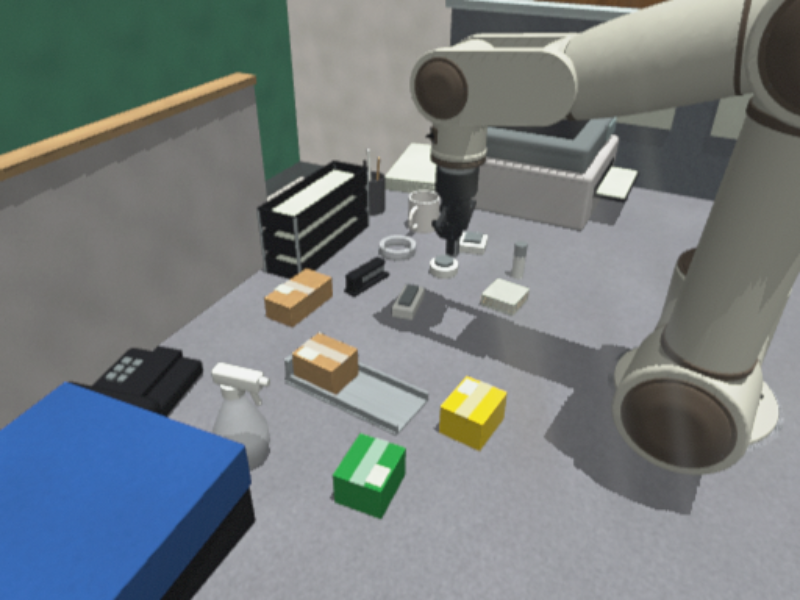

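The parcel fits at tray x ≈ 65 mm, so it's against the stop. Next is the square button at about (0.544, -0.322).

>>> play_rows(rows=[10,28,0,0,1,10,28,0,0,1,10,28,0,0,1,10,28,0,0,1,10,28,0,0,1,10,28,0,0,1,10,28,0,0,1,10,28,0,0,1,10,28,0,0,1,10,28,0,0,1,10,28,0,0,1,10,28,0,0,1,0,0,0,-0.117,1,0,0,0,-0.117,1,0,0,0,-0.117,1,0,0,0,0,1,0,0,0,0,1])

```text
time_s: 11.23
ee_pos: [0.5431, -0.3142, 0.186]
ee_rot: [-0.0, 0.993, 0.117, -0.0]
wrist_force: [-0.2, -0.4, -0.0]
width: -0.0
```

```bash
cat > w.py <<'E'
from h import *
import sys
o=r.get_obs(); print(o['ee_pos'],o['ee_rot'],o['wrist_force'],o['time_s'])
C=cal('wrist'); im=viewer.camera('wrist')
# project key/housing corners at fit; and point below TCP at z=.034
p=(.5443,-.3225,.237)
for d in finder.outline_of('call_square','wrist')[:2]:
    print(d['confidence'],d['box']); f=fit('call_square',{'wrist':(d['region'],C)},p); print(np.round(f,4))
c,s=np.cos(p[2]),np.sin(p[2])
for h,z,col in((.021,.034,(0,0,255)),(.033,.024,(255,0,0))):
    q=np.array([proj('wrist',(p[0]+c*a-s*b,p[1]+s*a+c*b,z),C) for a,b in((h,h),(h,-h),(-h,-h),(-h,h))]).round().astype(int)
    cv2.polylines(im,[q],True,col,1)
q=proj('wrist',(o['ee_pos'][0],o['ee_pos'][1],.034),C).round().astype(int); cv2.drawMarker(im,tuple(int(v) for v in q),(0,255,0),0,8)
cv2.imwrite(sys.argv[1],cv2.resize(im,(800,600)))
E
python3 w.py pics/w5.png
```

```text
[ 0.5430945  -0.31421907  0.18602695] [-2.11297405e-04  9.93124776e-01  1.17060353e-01 -9.04110216e-05] [-0.18931306 -0.43264935 -0.03942134] 11.2333
```

View pics/w5.png

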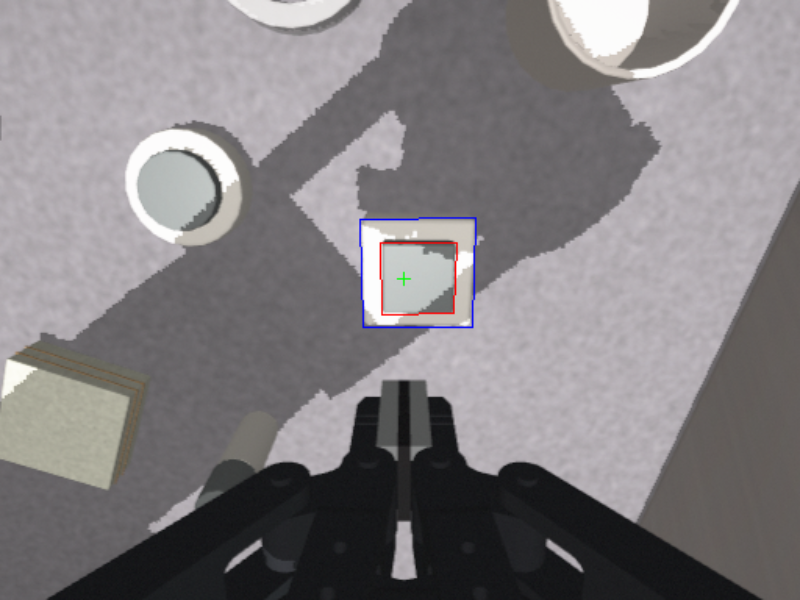

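The overlay of the square button matches the picture: key centre at about (420,278), tool at (404,278). I shift +9 mm in tool y and go down to just above the key.

>>> play_rows(rows=[0,9,15,0,1,0,0,30,0,1,0,0,30,0,1,0,0,25,0,1,0,0,18,0,1,0,0,10,0,1,0,0,5,0,1,0,0,0,0,1,0,0,0,0,1])

```text
time_s: 12.08
ee_pos: [0.5449, -0.3244, 0.0541]
ee_rot: [0.0, 0.993, 0.118, 0.0]
wrist_force: [0.2, -0.5, 0.6]
width: 0.0001
```

```bash
python3 w.py pics/w6.png
```

```text
[ 0.54492299 -0.32438333  0.05405868] [3.04207973e-04 9.93027915e-01 1.17878495e-01 3.56895183e-04] [ 0.17405868 -0.46020748  0.57859626] 12.0833
0.7 [190.5, 172.0, 124.0, 116.5]
[ 0.5436 -0.3227  0.2148  0.2458]
0.57 [363.5, 0.0, 148.5, 43.1]
[ 0.5443 -0.3225  0.087   1.    ]
```

View pics/w6.png

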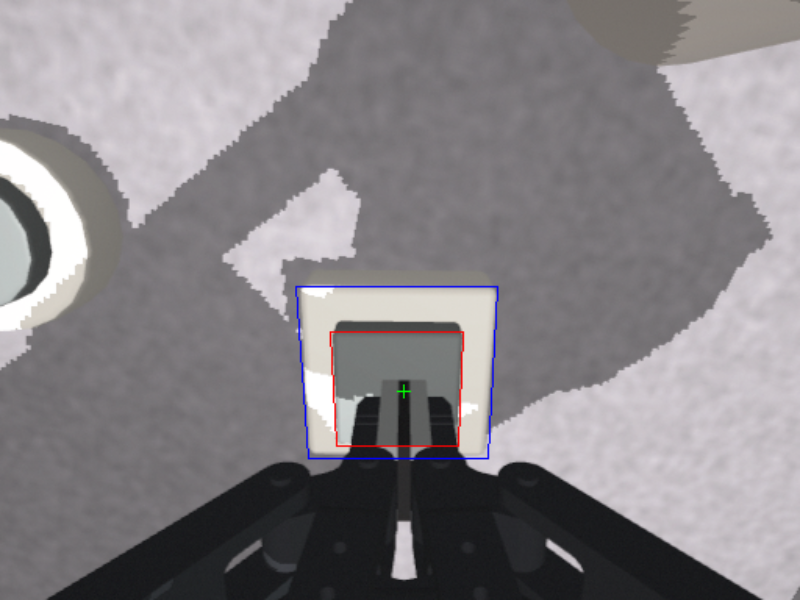

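The tips are over the key and centred to within 2–3 mm. I go down gently.

>>> play_rows(rows=[2,0,3,0,1,0,0,3,0,1,0,0,2,0,1,0,0,1,0,1,0,0,1,0,1,0,0,0,0,1])

```text
time_s: 12.68
ee_pos: [0.5465, -0.3236, 0.0432]
ee_rot: [-0.0, 0.993, 0.118, -0.0]
wrist_force: [0.2, 1.0, 2.1]
width: -0.0003
```

>>> play_rows(rows=[0,0,1,0,1,0,0,1,0,1,0,0,1,0,1,0,0,0,0,1])

```text
time_s: 13.02
ee_pos: [0.5465, -0.3236, 0.0402]
ee_rot: [-0.0, 0.993, 0.118, 0.0]
wrist_force: [0.9, 0.9, 2.3]
width: -0.0003
```

>>> play_rows(rows=[0,0,1,0,1,0,0,1,0,1,0,0,0,0,1])

```text
time_s: 13.27
ee_pos: [0.5466, -0.3236, 0.0382]
ee_rot: [-0.0, 0.993, 0.118, 0.0]
wrist_force: [0.1, 0.9, 3.5]
width: 0.0003
```

>>> play_rows(rows=[0,0,0.5,0,1,0,0,0.5,0,1,0,0,0,0,1])

```text
time_s: 13.52
ee_pos: [0.5465, -0.3236, 0.0373]
ee_rot: [-0.0, 0.993, 0.118, 0.0]
wrist_force: [1.4, 1.1, 4.0]
width: 0.0003
```

>>> play_rows(rows=[0,0,0.5,0,1,0,0,0,0,1])

```text
time_s: 13.68
ee_pos: [0.5465, -0.3236, 0.037]
ee_rot: [0.0, 0.993, 0.118, 0.0]
wrist_force: [-0.2, 1.5, 6.3]
width: -0.0
```

The key has bottomed: 6.3 N at z = 0.037, as expected for 8 mm of travel. I release and draw back.

>>> play_rows(rows=[0,0,-1,0,1,0,0,-2,0,1,0,0,-2,0,1,0,0,-3,0,1,0,0,-5,0,1,0,0,-12,0,1,0,0,-25,0,1,0,0,-35,0,1,0,0,-35,0,1,0,0,-30,0,1,-30,0,0,0,1,-35,0,0,0,1,-35,0,0,0,1,-30,0,0,0,1,0,0,0,0,1])

```text
time_s: 14.93
ee_pos: [0.4162, -0.355, 0.1881]
ee_rot: [0.0, 0.993, 0.117, -0.0]
wrist_force: [-0.9, 0.0, -0.1]
width: -0.0
```

```bash
sed -i 's/4.png/7.png/' m3.py; python3 m3.py; python3 w.py pics/w7.png
```

```text
parcel_center top 0.83
call_square top 0.68
parcel_center side 0.95
call_square side 0.75
parcel_center ['top'] [ 0.5998  0.2668 -0.1112  0.0345]
tray x,y 0.0648700228866703 0.002648043297189405
parcel_center ['side'] [ 0.6026  0.2627 -0.1417  0.0732]
tray x,y 0.06817963990004783 -0.0010256806851382597
parcel_center ['top', 'side'] [ 0.6     0.2664 -0.1199  0.0649]
tray x,y 0.06511287282757912 0.0023468303837998012
call_square ['top'] [ 0.5435 -0.3225  0.221   0.0628]
call_square ['side'] [ 0.546  -0.3254  0.2609  0.0718]
call_square ['top', 'side'] [ 0.5441 -0.3229  0.2368  0.0824]
15.2333
[ 0.4208406  -0.3538758   0.18693631] [-5.59909218e-05  9.92948372e-01  1.18547559e-01  5.70473206e-05] [0.21591826 1.503669   0.09312931] 15.2333
0.57 [216.0, 0.0, 81.9, 66.1]
[ 0.544  -0.3228  0.2377  0.0169]
```

View pics/w7.png

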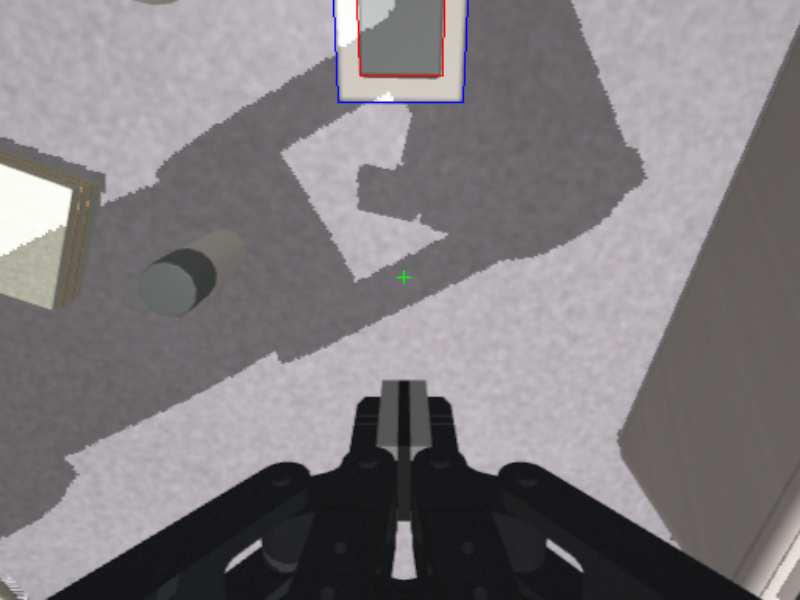

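View pics/top7.png

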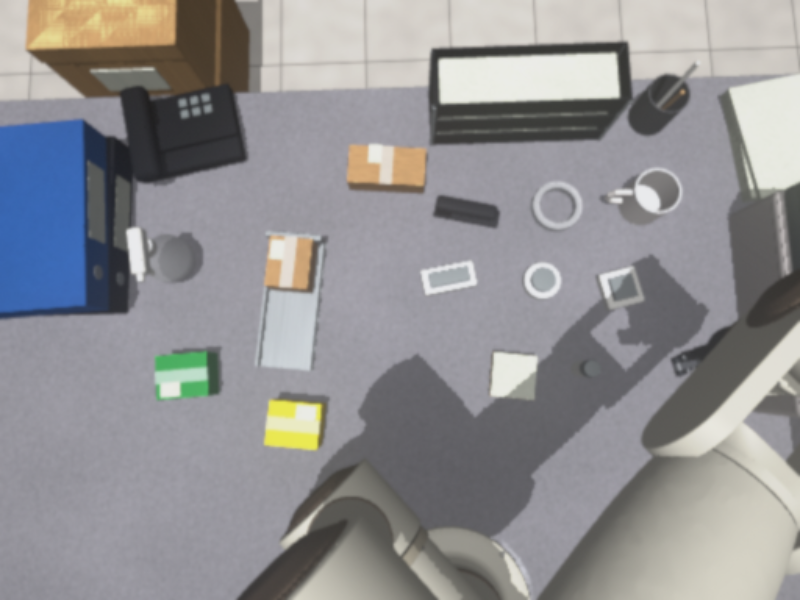

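The parcel is against the stop. The square button hasn't moved, its key is up (the overlay at z = 34 mm fits), and everything else looks as it did. I hand in.

```bash
python3 -c "
from bench import r
print(r.hand_in())"
```

```text
the job is handed in; nothing more can be done
None
```

The parcel now sits against the tray's back stop and the square call button has been pressed once. I handed the job in at about 15 s on the robot's clock; no verdict was reported.

- **Parcel:** I pushed it with the part-closed fingertips until the force jumped to about 21 N at the stop. The last image fit, using both cameras, puts its centre at x = 65 mm in the tray's frame. The side camera alone read 68 mm, which the stop does not allow, so I take that as fit error.
- **Square button:** I pressed the key down until it bottomed, at about 6 N. I then let it come up and drew back about 13 cm and well above the desk. The final wrist picture shows the key up and the housing where it was, within about 1 mm.
- **Everything else:** The other buttons and objects looked unmoved in the final top picture; I checked that by eye only. The wrist force had settled to about zero, within sensor noise of around 1.5 N.

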